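# Slide an assay plate under the reading bridge

## Task

With the fingertips only, push the flat assay plate along the worktop, in through the open end of the low reading bridge and between its two legs, until the plate's leading short edge sits squarely against the stop bar at the back. Keep the plate flat on the worktop the whole way - do not lift, carry or tip it - and leave the other things where they stand. Finish with the hand clear of everything.

Things in the scene. Friction and masses are not known exactly. Their poses are not given: they have to be found in the camera images.
- plate: lidded 24-well assay plate, a flat white block with a clear lid, loose on the worktop: 127 mm long (its x), 86 mm wide (its y), 18 mm tall, about 0.14 kg, plain upright sides. Origin at the centre of its underside. It starts before the bridge's mouth, to the left of it, up to 30 mm off the lane sideways and 0.3 rad askew, +x roughly towards the bridge.
- bridge: low grey reading bridge with a white reading head on top, fixed; place and heading vary. Origin on the worktop under its centre; x runs along the lane into the bridge (roughly world -y, the robot's right), y across it, z up. Two legs, x = -40 to +40 mm, 22 mm thick, at y = -70 to -48 and +48 to +70 mm: the lane is 96 mm wide and its floor is the bare worktop.
- bridge_mouth (a point): middle of the open entrance, on the worktop under the roof's front edge (bridge x = -40 mm). Small flared lead-ins, 20 mm tall, splay outwards before the legs to x = -52 mm. Plate home: its trailing short face is at bridge x = -87 mm, 47 mm outside the roof.
- bridge_stop (a point): middle of the inner face of the stop bar that closes the back of the lane, on the worktop (bridge x = +40 mm)
- bridge_roof (a point): middle of the roof's underside, 22 mm above the worktop (4 mm above the plate's lid). The roof spans bridge x = -40 to +40 mm, its top 48 mm above the worktop; the reading head on it (x = -18 to +38 mm, y = -35 to +35 mm) rises to 91 mm. Beyond world x = 0.70 m a fixed shelf with plugs hangs about 0.4 m above the worktop: keep the hand low there.
- vial_1: black-capped glass sample vial, 16 mm thick, 58 mm tall, standing on the robot's side of the bridge; a bystander; origin at the centre of its underside
- vial_4: white-capped glass sample vial, 16 mm thick, 58 mm tall, standing on the far side of the bridge; a bystander; origin at the centre of its underside
- bottle_w1: white plastic bottle with a white cap, 60 mm thick, 118 mm tall, at the left; a bystander; origin at the centre of its underside
- reagent_box: carton 51x95x75 mm, at the left; a bystander; origin at the centre of its underside
- cuvette_rack: low open rack with five partitions, 34x110x26 mm, at the left; a bystander; origin at the centre of its underside
- timer: small white timer, 62x58x18 mm, at the right near the worktop's edge; a bystander; origin at the centre of its underside
Mind the look-alikes: they are no part of the job. Of the things that look like the plate, take the one that is farthest from the robot's base at the start.

How it is judged:
By the outcome, as a careful person would: the job done as asked, in the order asked, and still so for the second after the job is handed in, with the robot touching nothing.
It also fails if it takes over 61 s, if anything falls off the work surface, if the arm or the gripper's body presses on something with over 40 N, if the wrist force passes 120 N, or if a joint passes its speed limit or range.

## Robot

A 7-joint arm with a two-finger parallel gripper is mounted at the origin on a cart in front of the work surface, level with it; the furniture and walls round the work are solid. World frame = base frame: x ahead of the robot, y to its left, z up, the work surface at z = 0. Lengths are in m, angles in rad, forces in N, time in s.
With the tool pointing down it reaches from about 0.425 to 0.825 m from the base axis. Payload 3.6 kg.
Tool frame: the origin (TCP) lies at the very end of the fingers, on their centre line; the grasp point (between the pads) lies r.grip_depth behind it (r.grip_depth is the distance from the TCP to the grasp point, in m); z points along the fingers, y is the direction in which the jaws open and shut (so a half turn about z gives the same grasp; the last joint's range is limited). The gripper opens to 85 mm and grips with 20 to 120 N. Pads are 22 mm wide; open, the fingers measure 114 mm over their backs; the gripper's body (76 mm by 85 mm) begins 54 mm behind the grasp point. The pads swing forward as they close: fully open they stand 13 mm farther back than shut.
Start: joints at [-1.274, 0.615, -0.013, 1.423, 0.008, 1.103, -0.04], TCP at [0.207, 0.616, 0.231] pointing down, gripper open.
Joint ranges: [-3.12, 3.12], [-0.3, 2.06], [-1.34, 1.32], [0.26, 2.42], [-1.36, 4.5], [0.01, 1.98], [-2.84, 2.84]. Speed limits (rad/s): [2.79, 2.79, 3.14, 3.14, 3.14, 3.14, 3.14].

## Interface

Orientations are given as a unit quaternion [x, y, z, w].
In Python, from plant import readout, capture, get_calibration, ticket, r gives the robot as it stands. The module is installed in compiled form; this text tells all that it offers.
- The arm moves only by the tool arm_command, never from a script. Its arguments are lists of equal length, an entry for each row: "slide": the shift along the tool's x, y, z in mm, a list of three; "delta_rot": the turn, a rotation vector about the tool's x, y, z in rad, a list of three; "claw": the opening, from 0 (shut) to 1 (fully open). In form: {"slide": [[dx, dy, dz], ...], "delta_rot": [[rx, ry, rz], ...], "claw": [claw, ...]}. A call has 1 to 10 rows; each row is the pose to reach, as a shift and turn from the pose commanded when the call began, along the tool's axes at that moment; what a row does not reach only later rows make up. A row lasts 1/12 s, in which the tool goes at most 41.7 mm and 7.16 degrees, less where a joint would pass 70% of its speed; a pose out of reach is approached as far as the arm can. A call with a gripper value outside its range is refused whole. The fingers move at their own pace and stop on an object; "squeeze" is the grip in N (left out, the last holds). Time passes only in rows, so rows that repeat a pose let the fingers close. It gives the time, the measured TCP pose, the force and the opening at its end, in the units of the state.
- readout.observe(): the state, without advancing time (a new reading comes with each control period).
- capture(name): name is "scene" or "top" or "wrist"; returns the picture (480x640x3 uint8, blue, green, red); there is no depth.
- get_calibration(name): a dict with "fx", "fy", "cx", "cy" (pixels), "dist" ([k1, k2, p1, p2, k3] as OpenCV has them; the pictures are not rectified), "R" (3x3) and "t" (3): a world point X has camera coordinates R X + t; the wrist camera has in their place "tool_from_camera" (4x4, takes a point from camera to tool coordinates, whose origin is the TCP and whose axes are the flange's). Camera axes: x right, y down, z forward; pixel columns grow to the right and rows downward; lengths in m; the calibration is good to about 2 mm. A picture is of the moment at which its call begins: read the wrist's pose just before it. get_calibration takes no time and is no camera call.
- ticket.hand_in(): hands the job in, once; it reports no verdict.
The state is a dict: "time_s": time; "qpos": joint angles; "dq": joint speeds; "effort": joint torques, N m; "position": TCP position; "orientation": TCP orientation; "ft_force": force on the tool from outside, world axes, zero at the start; "ft_torque": the same for the moment, N m; "opening": opening from 0.0 (shut) to 1.0 (fully open).
Only numpy, scipy, OpenCV 4.12 (cv2) and the standard library are available. Lean on these libraries where they do the work, as an engineer would, in place of code of your own. Each camera call takes 0.05 s, during which the arm holds its last target.

## Working session

There is one attempt and no reset: what is moved stays moved. The work goes in short steps, Python scripts to look and compute and a tool call to move; the robot and the scene stay as the last step left them, time stands still between calls to the robot, and variables do not carry over. Pictures are saved under pics/ and viewed, and the job is handed in when it is done.

Besides the shell and the picture viewer there is one more tool, called after ">>>" in YAML: its name, and indented under it one key for each argument. arm_command: Moves the arm, as the interface text tells. Its arguments: {"type":"object","properties":{"slide":{"type":"array","items":{"type":"array","items":{"type":"number"}}},"delta_rot":{"type":"array","items":{"type":"array","items":{"type":"number"}}},"claw":{"type":"array","items":{"type":"number"}},"squeeze":{"type":"number"}},"required":["slide","delta_rot","claw"]}

```bash
mkdir -p pics; ls; python3 - <<'E'
from plant import readout,capture,get_calibration,r
import cv2
o=readout.observe();print(o)
print([a for a in dir(r) if not a.startswith('_')], r.grip_depth)
for n in("scene","top"):
    cv2.imwrite(f"pics/{n}0.png",capture(n))
for n in("scene","top","wrist"): print(n,get_calibration(n))
E
```

```text
pics
{'time_s': 0.0, 'qpos': array([-1.27347269,  0.61592162, -0.01260349,  1.42488642,  0.00809312,
        1.10337146, -0.04035916]), 'dq': array([ 0.00285031, -0.00069218, -0.00050637,  0.00033012, -0.00070664,
        0.00089637, -0.00021085]), 'effort': array([-2.27466530e-04, -4.69214022e+01,  2.59240558e-01, -1.71026981e+01,
        9.94033122e-03,  9.85561201e-03, -4.58190371e-06]), 'position': array([0.20658303, 0.61550739, 0.23014073]), 'orientation': array([ 1.61158975e-01,  9.86927645e-01, -1.25465233e-03, -1.86119802e-04]), 'ft_force': array([ 0.21755252, -0.4326221 , -0.24927973]), 'ft_torque': array([-0.00191944,  0.01625087,  0.02937425]), 'opening': 1.0024190774027895}
['IKError', 'grip_depth'] 0.0187
scene {'fx': 582.7540768117826, 'fy': 582.7540768117826, 'cx': 321.4902699803844, 'cy': 237.87806082156632, 'dist': array([-0.09005118,  0.        ,  0.        ,  0.        ,  0.        ]), 'R': array([[ 0.60226633, -0.79822942,  0.01025016],
       [-0.58197808, -0.44782053, -0.67879179],
       [ 0.54642181,  0.40284807, -0.73425925]]), 't': array([-0.35262318,  0.342
[... 259 characters left out ...]
 ],
       [-0.97295314,  0.08692667, -0.21402321],
       [ 0.2133674 , -0.01687637, -0.97682626]]), 't': array([0.0227571 , 0.58269367, 1.05556063])}
wrist {'fx': 342.69858508700946, 'fy': 342.69858508700946, 'cx': 321.5020429843053, 'cy': 241.54066857542585, 'dist': array([0.01216369, 0.        , 0.        , 0.        , 0.        ]), 'tool_from_camera': array([[-4.46133241e-04, -9.50718503e-01, -3.10055041e-01,
         8.02733730e-02],
       [ 9.99999660e-01, -6.39321775e-04,  5.21462094e-04,
        -2.63227201e-05],
       [-6.93988601e-04, -3.10054703e-01,  9.50718465e-01,
        -1.42725141e-01],
       [ 0.00000000e+00,  0.00000000e+00,  0.00000000e+00,
         1.00000000e+00]])}
```

View pics/scene0.png

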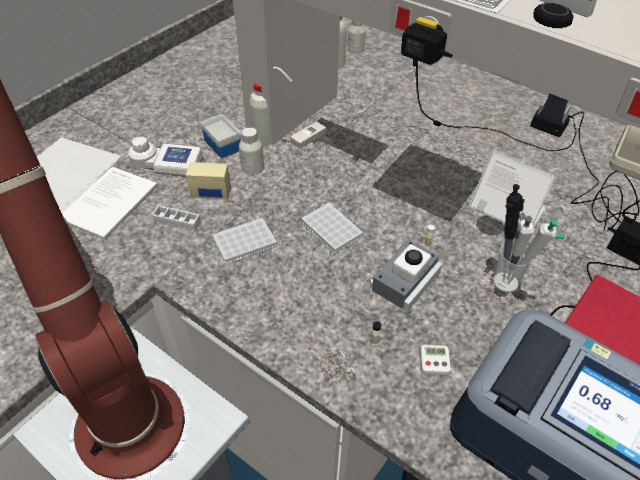

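View pics/top0.png

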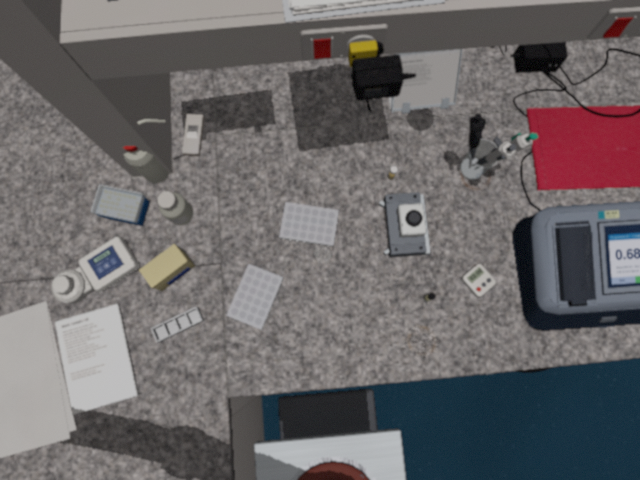

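Two plate look-alikes: top (309,224) and top (254,296), which are scene (332,226) and (245,240). The base is near top (330,480), so (309,224) looks farthest. I'll check this with numbers and close crops.

```bash
cat > h.py <<'E'
import numpy as np, cv2
from plant import get_calibration
def K(c): return np.array([[c['fx'],0,c['cx']],[0,c['fy'],c['cy']],[0,0,1.]])
def px2w(name,pts,z):
    c=get_calibration(name); R=np.array(c['R']);t=np.array(c['t'])
    u=cv2.undistortPoints(np.array(pts,float).reshape(-1,1,2),K(c),np.array(c['dist'])).reshape(-1,2)
    d=np.c_[u,np.ones(len(u))]@R; o=-R.T@t
    s=(z-o[2])/d[:,2]; return o+d*s[:,None]
def w2px(name,P):
    c=get_calibration(name);R=np.array(c['R']);t=np.array(c['t'])
    return cv2.projectPoints(np.array(P,float).reshape(-1,1,3),cv2.Rodrigues(R)[0],t,K(c),np.array(c['dist']))[0].reshape(-1,2)
E
python3 - <<'E'
from h import *
print(px2w("top",[(309,224),(254,296)],0.018))
im=cv2.imread("pics/top0.png")
cv2.imwrite("pics/t0a.png",cv2.resize(im[185:265,270:350],None,fx=7,fy=7,interpolation=cv2.INTER_CUBIC))
cv2.imwrite("pics/t0b.png",cv2.resize(im[180:270,365:445],None,fx=6.5,fy=6.5,interpolation=cv2.INTER_CUBIC))
im=cv2.imread("pics/scene0.png")
cv2.imwrite("pics/s0b.png",cv2.resize(im[220:320,355:455],None,fx=6,fy=6,interpolation=cv2.INTER_CUBIC))
E
```

```text
[[ 0.62066328 -0.00069362  0.018     ]
 [ 0.46590521  0.13618632  0.018     ]]
```

View pics/t0a.png

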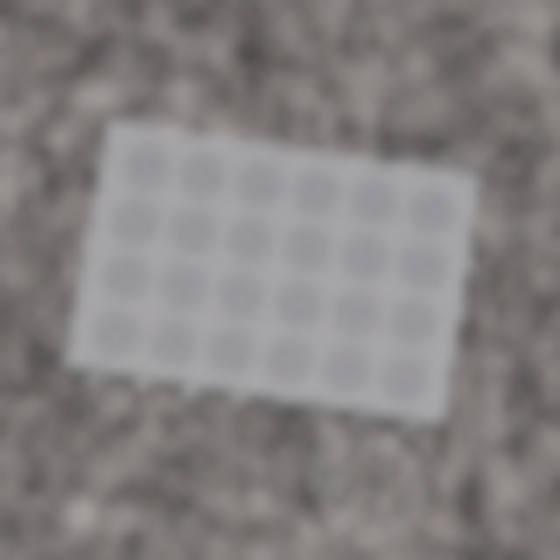

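View pics/t0b.png

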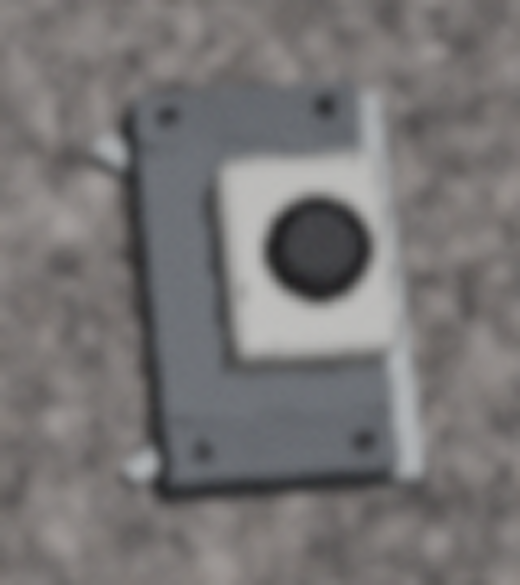

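View pics/s0b.png

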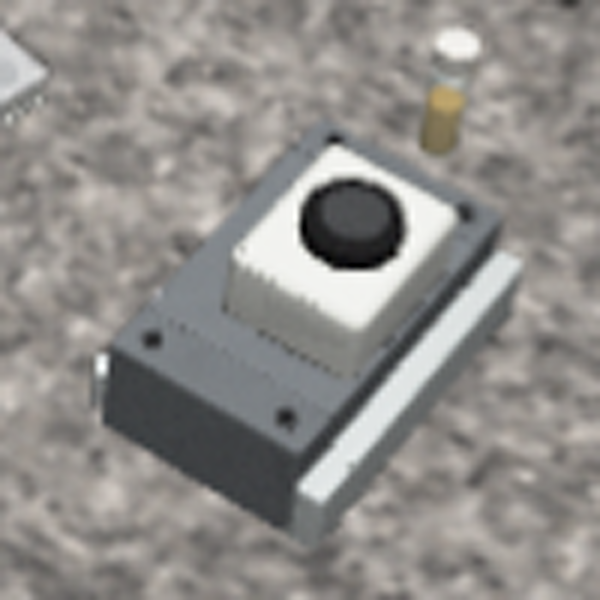

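```bash
cat > m0.py <<'E'
from h import *
from scipy.optimize import least_squares
def fit(obs,x0):
    # obs: list of (cam, local pts, px)
    def pose(p,L):
        c,s=np.cos(p[2]),np.sin(p[2]); L=np.array(L,float)
        return np.c_[p[0]+c*L[:,0]-s*L[:,1],p[1]+s*L[:,0]+c*L[:,1],L[:,2]]
    f=lambda p: np.concatenate([(w2px(n,pose(p,L))-np.array(q)).ravel() for n,L,q in obs])
    r=least_squares(f,x0); return r.x,r.fun.reshape(-1,2)
def cr(pts,s,ox,oy): return [((x+.5)/s-.5+ox,(y+.5)/s-.5+oy) for x,y in pts]
E
python3 - <<'E'
from m0 import *
for n in("top","scene"):
    c=get_calibration(n);print(n,-np.array(c['R']).T@c['t'])
h=.018;a,b=.0635,.043
# image right = -y = plate +x ; image up = +x world = plate +y
L=[(-a,b,h),(a,b,h),(a,-b,h),(-a,-b,h)]
q=cr([(108,122),(478,178),(442,420),(70,365)],7,270,185)
p,res=fit([("top",L,q)],[.62,0,-1.57]);print("plate",p,res.round(2))
B=[(-.04,.07,.048),(.04,.07,.048),(.04,-.07,.048),(-.04,-.07,.048)]
qt=cr([(135,98),(360,88),(393,478),(165,490)],6.5,365,180)
qs=cr([(330,122),(503,220),(298,450),(105,353)],6,355,220)
for o in ([("top",B,qt)],[("scene",B,qs)],[("top",B,qt),("scene",B,qs)]):
    p,res=fit(o,[.62,-.2,-1.57]);print("bridge",p,res.round(2).tolist())
E
```

```text
top [ 0.34372597 -0.01016989  1.15585772]
scene [-0.15982836 -0.54944502  1.00478848]
plate [ 6.22715692e-01 -2.89615838e-04 -1.80884819e+00] [[-0.24 -0.44]
 [ 0.7  -0.66]
 [ 0.51  0.61]
 [-0.97  0.43]]
bridge [ 0.59512899 -0.21672565 -1.61462832] [[-0.18, -0.1], [0.07, -0.05], [0.41, 0.19], [-0.3, -0.04]]
bridge [ 0.59652361 -0.21960413 -1.59942094] [[-1.07, -0.62], [0.79, 0.07], [-0.09, 1.66], [0.35, -1.28]]
bridge [ 0.59590552 -0.2182784  -1.60695799] [[0.23, -0.35], [0.46, -0.55], [1.28, -0.37], [0.6, -0.32], [-1.45, -0.69], [0.26, 0.15], [-1.09, 1.5], [-0.46, -1.6]]
```

Plate chosen: top (309,224), at world (0.62, 0.00), 0.62 m out against 0.49 m for the other. It is also the one before the bridge mouth, with the right size. Next I'll compute the approach move.

```bash
cat > mv.py <<'E'
import numpy as np,sys
from scipy.spatial.transform import Rotation as Ro
from plant import readout
def plan(x,y,z,ang):
    """ang = world angle of tool x axis, tool down"""
    o=readout.observe(); R=Ro.from_quat(o['orientation'])
    X=np.array([np.cos(ang),np.sin(ang),0]);Z=np.array([0,0,-1.]);Y=np.cross(Z,X)
    T=Ro.from_matrix(np.c_[X,Y,Z])
    s=R.inv().apply(np.array([x,y,z])-o['position'])*1000
    rv=(R.inv()*T).as_rotvec()
    return s.round(1).tolist(),rv.round(4).tolist()
def st():
    o=readout.observe();M=Ro.from_quat(o['orientation']).as_matrix()
    print("t",o['time_s'],"p",o['position'].round(4),"ang",round(float(np.arctan2(M[1,0],M[0,0])),4),"z",M[:,2].round(3),"f",o['ft_force'].round(2),"open",round(o['opening'],3),"q",o['qpos'].round(2))
if __name__=="__main__":
    st()
    if len(sys.argv)>1: print(plan(*map(float,sys.argv[1:5])))
E
python3 mv.py 0.62 0.09 0.16 1.333
```

```text
t 0.1 p [0.2066 0.6156 0.2302] ang 2.8179 z [-0.001 -0.002 -1.   ] f [-0.69  0.47 -0.31] open 1.002 q [-1.27  0.62 -0.01  1.42  0.01  1.1  -0.04]
([-559.1, -366.6, 71.1], [-0.0019, 0.0018, 1.4849])
```

>>> arm_command:
  slide:
    - [-280,-185,20]
    - [-280,-185,20]
    - [-280,-185,20]
    - [-280,-185,20]
    - [-280,-185,20]
    - [-280,-185,20]
    - [-280,-185,20]
    - [-280,-185,20]
    - [-280,-185,20]
    - [-280,-185,20]
  delta_rot:
    - [0,0,0.75]
    - [0,0,0.75]
    - [0,0,0.75]
    - [0,0,0.75]
    - [0,0,0.75]
    - [0,0,0.75]
    - [0,0,0.75]
    - [0,0,0.75]
    - [0,0,0.75]
    - [0,0,0.75]
  claw: [0.5,0.5,0.5,0.5,0.5,0.5,0.5,0.5,0.5,0.5]

```text
time_s: 0.93
position: [0.4158, 0.3478, 0.211]
orientation: [0.515, 0.857, -0.001, 0.001]
ft_force: [-0.8, 0.5, 0.8]
opening: 0.503
```

```bash
python3 mv.py 0.62 0.09 0.16 1.333
```

```text
t 0.9333 p [0.4158 0.3478 0.211 ] ang 2.0596 z [ 0.    -0.002 -1.   ] f [-0.75  0.51  0.81] open 0.503 q [-0.88  0.48  0.21  1.77 -0.12  0.91 -0.13]
([-323.3, 59.3, 51.7], [0.0002, 0.0024, 0.7266])
```

>>> arm_command:
  slide:
    - [-323,59,51]
    - [-323,59,51]
    - [-323,59,51]
    - [-323,59,51]
    - [-323,59,51]
    - [-323,59,51]
    - [-323,59,51]
    - [-323,59,51]
    - [-323,59,51]
    - [-323,59,51]
  delta_rot:
    - [0,0,0.727]
    - [0,0,0.727]
    - [0,0,0.727]
    - [0,0,0.727]
    - [0,0,0.727]
    - [0,0,0.727]
    - [0,0,0.727]
    - [0,0,0.727]
    - [0,0,0.727]
    - [0,0,0.727]
  claw: [0.5,0.5,0.5,0.5,0.5,0.5,0.5,0.5,0.5,0.5]

```text
time_s: 1.77
position: [0.6198, 0.0941, 0.1592]
orientation: [0.785, 0.62, -0.001, 0.0]
ft_force: [0.2, 0.2, -0.5]
opening: 0.5
```

```bash
python3 mv.py; python3 - <<'E'
from plant import readout,capture
import cv2,pickle
o=readout.observe();pickle.dump(o,open("w1.pkl","wb"))
im=capture("wrist");cv2.imwrite("pics/w1.png",im);print(o['position'])
E
```

```text
t 1.7667 p [0.6198 0.0941 0.1592] ang 1.3372 z [-0.001 -0.001 -1.   ] f [ 0.21  0.24 -0.49] open 0.5 q [-0.41  0.68  0.38  1.59 -0.29  0.93 -0.16]
[0.61983224 0.09408649 0.15920382]
```

View pics/w1.png

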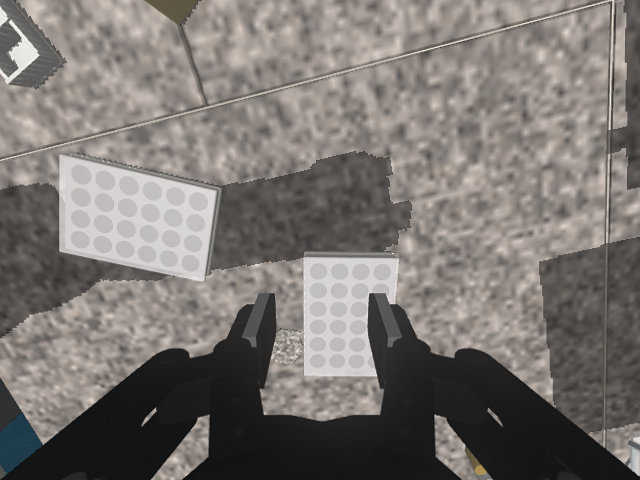

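The wrist picture shows the target plate under the jaws: trailing lid edge at (304,257) to (398,257), sides parallel to the jaws' travel. The look-alike is at (140,215). Image up is world +y, so the hand hides the bridge.

```bash
cat >> h.py <<'E'
from scipy.spatial.transform import Rotation as Ro
def wr(o,pts,z):
    c=get_calibration("wrist");T=np.array(c['tool_from_camera'])
    u=cv2.undistortPoints(np.array(pts,float).reshape(-1,1,2),K(c),np.array(c['dist'])).reshape(-1,2)
    R=Ro.from_quat(o['orientation']).as_matrix()
    org=R@T[:3,3]+o['position']; d=(R@T[:3,:3]@np.c_[u,np.ones(len(u))].T).T
    return org+d*((z-org[2])/d[:,2])[:,None]
E
python3 - <<'E'
from h import *
import pickle
o=pickle.load(open("w1.pkl","rb"))
P=wr(o,[(304,257),(398,257),(304,376)],.018);print(P.round(4), np.linalg.norm(P[1]-P[0]),np.linalg.norm(P[2]-P[0]))
v=P[1]-P[0];print("plate yaw from width",np.arctan2(v[1],v[0])-np.pi/2)
v=P[2]-P[0];print("from length",np.arctan2(v[1],v[0]))
m=(P[0]+P[1])/2;h=np.arctan2(v[1],v[0]);print("centre",m+.0635*np.array([np.cos(h),np.sin(h),0]))
# lookalike compare between cameras
print(wr(o,[(60,154),(220,186),(205,280),(60,251)],.018).round(4))
im=cv2.imread("pics/w1.png");cv2.imwrite("pics/w1c.png",cv2.resize(im[235:395,280:420],None,fx=4,fy=4,interpolation=cv2.INTER_CUBIC))
im=cv2.imread("pics/top0.png");cv2.imwrite("pics/t0c.png",cv2.resize(im[255:335,215:295],None,fx=7,fy=7,interpolation=cv2.INTER_CUBIC))
E
```

```text
[[ 0.5976  0.0713  0.018 ]
 [ 0.6784  0.052   0.018 ]
 [ 0.5663 -0.0514  0.018 ]] 0.08305926798046756 0.1265724683082934
plate yaw from width -1.804863402803425
from length -1.8204308116068582
centre [6.22325391e-01 1.23613682e-04 1.80000000e-02]
[[0.43   0.2016 0.018 ]
 [0.5456 0.1481 0.018 ]
 [0.5053 0.0706 0.018 ]
 [0.392  0.1262 0.018 ]]
```

View pics/w1c.png

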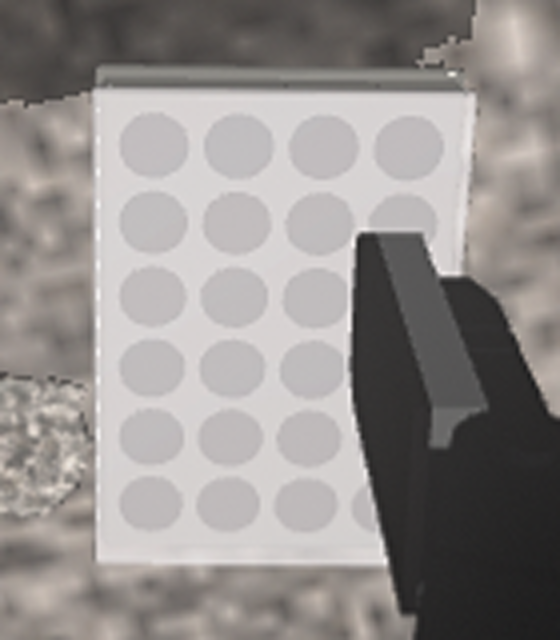

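View pics/t0c.png

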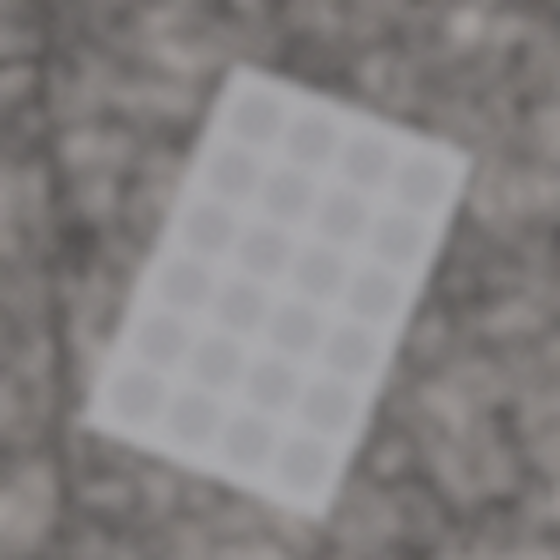

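```bash
python3 - <<'E'
from m0 import *
def pose(p,L):
    c,s=np.cos(p[2]),np.sin(p[2]); L=np.array(L,float)
    return np.c_[p[0]+c*L[:,0]-s*L[:,1],p[1]+s*L[:,0]+c*L[:,1],L[:,2]]
def box(x0,x1,y0,y1,z0,z1):
    c=[(x,y,z) for x in(x0,x1) for y in(y0,y1) for z in(z0,z1)]
    return [(c[i],c[j]) for i in range(8) for j in range(i) if bin(i^j).count('1')==1]
E=box(-.04,.04,-.07,.07,0,.048)+box(-.018,.038,-.035,.035,.048,.091)
outs=[]
for p in ([.5952,-.2170,-1.6146],[.5957,-.218,-1.603]):
  for n,(x0,y0,s) in {"top":(370,180,7),"scene":(360,230,5)}.items():
    w=60 if n=="top" else 85
    im=cv2.imread(f"pics/{n}0.png")[y0:y0+w+20 if n=="top" else y0+w,x0:x0+w+(5 if n=='top' else 0)]
    im=cv2.resize(im,None,fx=s,fy=s,interpolation=cv2.INTER_CUBIC)
    for a,b in E:
        q=((w2px(n,pose(p,[a,b]))-[x0,y0]+.5)*s-.5)
        cv2.line(im,*[tuple(int(round(v*16)) for v in k) for k in q],(0,255,0),1,cv2.LINE_AA,4)
    outs.append(im)
for i,o in enumerate(outs): print(o.shape)
H=max(o.shape[0] for o in outs)
pad=lambda o:cv2.copyMakeBorder(o,0,H-o.shape[0],0,0,cv2.BORDER_CONSTANT)
for i in(0,2): 
  m=np.hstack([pad(outs[i]),pad(outs[i+1])]);m=cv2.resize(m,None,fx=min(1,800/m.shape[1]),fy=min(1,800/m.shape[1]));cv2.imwrite(f"pics/ov{i}.png",m)
E
```

```text
(560, 455, 3)
(425, 425, 3)
(560, 455, 3)
(425, 425, 3)
```

View pics/ov0.png

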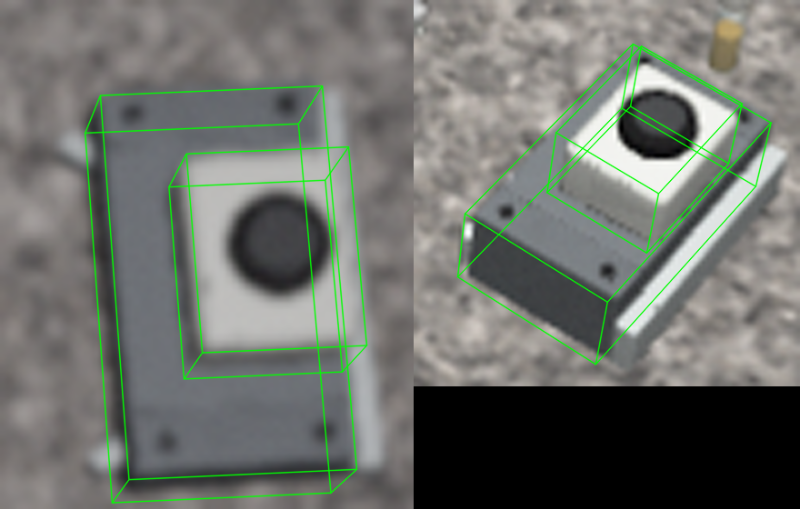

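View pics/ov2.png

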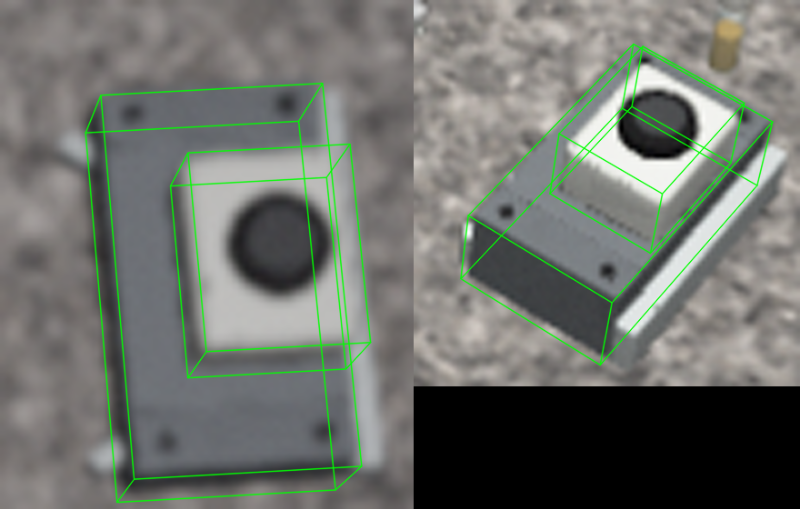

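```bash
python3 mv.py 0.6468 0.0967 0.010 1.3296
```

```text
t 1.8167 p [0.6189 0.0971 0.1594] ang 1.3411 z [-0.002  0.001 -1.   ] f [-0.12  0.06 -0.18] open 0.497 q [-0.41  0.67  0.37  1.59 -0.29  0.93 -0.16]
([5.9, 27.5, 149.3], [-0.002, -0.0006, 0.0115])
```

>>> arm_command:
  slide:
    - [6,27,0]
    - [6,27,40]
    - [6,27,80]
    - [6,27,120]
    - [6,27,148]
    - [6,27,148]
    - [6,27,148]
    - [6,27,148]
  delta_rot:
    - [0,0,0.01]
    - [0,0,0.01]
    - [0,0,0.01]
    - [0,0,0.01]
    - [0,0,0.01]
    - [0,0,0.01]
    - [0,0,0.01]
    - [0,0,0.01]
  claw: [0.5,0.5,0.5,0.5,0.5,0.5,0.5,0.5]

```text
time_s: 2.48
position: [0.6482, 0.0976, 0.0144]
orientation: [0.786, 0.618, 0.002, 0.001]
ft_force: [0.5, -0.2, 0.5]
opening: 0.503
```

```bash
cat > look.py <<'E'
import sys,pickle,cv2
from plant import readout,capture
from mv import st
tag=sys.argv[1]
for n in sys.argv[2:]:
    st();o=readout.observe();im=capture(n);cv2.imwrite(f"pics/{n}_{tag}.png",im);pickle.dump(o,open(f"{n}_{tag}.pkl","wb"))
st()
E
python3 look.py 2 wrist scene; python3 -c "
import cv2
a=cv2.imread('pics/scene_2.png')[160:280,230:400];cv2.imwrite('pics/s2c.png',cv2.resize(a,None,fx=4,fy=4,interpolation=2))"
```

```text
t 2.4833 p [0.6482 0.0976 0.0144] ang 1.3332 z [ 0.004  0.001 -1.   ] f [ 0.51 -0.17  0.48] open 0.503 q [-0.35  0.89  0.3   1.6  -0.37  0.7  -0.11]
t 2.5333 p [0.6489 0.0971 0.0152] ang 1.3326 z [ 0.005  0.001 -1.   ] f [ 0.5   0.15 -0.03] open 0.5 q [-0.35  0.89  0.3   1.6  -0.37  0.7  -0.11]
t 2.5833 p [0.649  0.0967 0.0154] ang 1.332 z [ 0.005  0.001 -1.   ] f [ 0.03  0.21 -0.25] open 0.502 q [-0.35  0.89  0.3   1.6  -0.37  0.7  -0.11]
```

View pics/wrist_2.png

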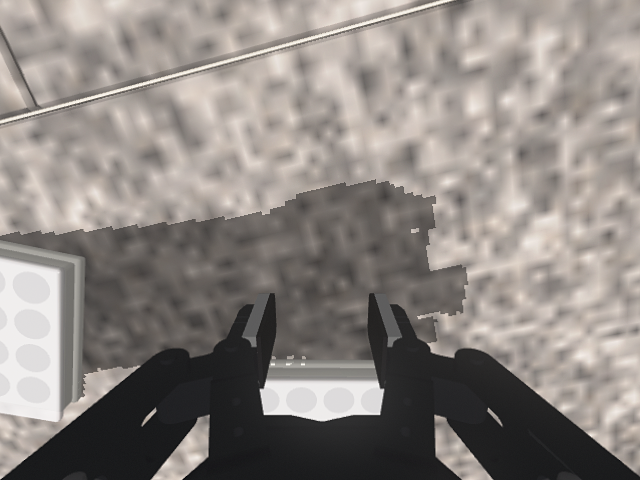

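View pics/s2c.png

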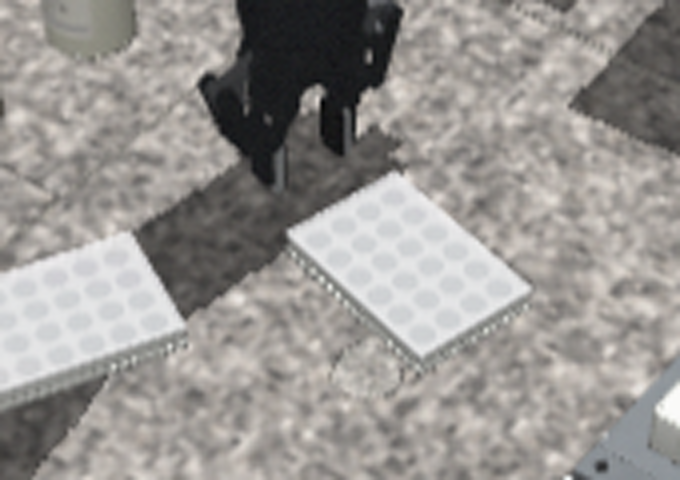

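Wrist geometry puts the pad tips about 7 mm above the TCP, with pad faces about ±11 mm in tool x. TCP z≈3 mm therefore puts the tips at mid-height of the plate's side. Next I'll plan the push path.

```bash
cat > path.py <<'E'
import numpy as np
from mv import plan,st
B=np.array([.5952,-.2170]);TH=-1.615
def b2w(x,y,a):
    c,s=np.cos(TH),np.sin(TH);return B[0]+c*x-s*y,B[1]+s*x+c*y,a+TH
def w2b(x,y,a):
    c,s=np.cos(TH),np.sin(TH);dx,dy=x-B[0],y-B[1];return c*dx+s*dy,-s*dx+c*dy,a-TH
def hand(x,y,a,back=.0635+.011,lat=0):
    # plate pose (bridge frame)-> hand world x,y,toolang
    X,Y,A=b2w(x,y,a);c,s=np.cos(A),np.sin(A)
    return X-back*c-lat*s,Y-back*s+lat*c,A+np.pi
E
python3 - <<'E'
from path import *
p=w2b(.6225,0.0,-1.812);print("plate in bridge",np.round(p,4))
st()
x0,y0,a0=p
# contact-ready
print("descend",plan(*hand(x0,y0,a0,back=.0635+.011+.02)[:2],.003,a0+TH+np.pi))
for R in(.15,.2,.25):
    s2=R*abs(a0); dy=R*(1-np.cos(a0)); dx=R*np.sin(abs(a0))
    s1=(y0-dy)/np.sin(abs(a0)); print(R,"s1",s1,"arc",s2,"end x",x0+s1*np.cos(a0)+dx)
E
```

```text
plate in bridge [-0.218   0.0177 -0.197 ]
t 2.5833 p [0.649  0.0967 0.0154] ang 1.332 z [ 0.005  0.001 -1.   ] f [ 0.03  0.21 -0.25] open 0.502 q [-0.35  0.89  0.3   1.6  -0.37  0.7  -0.11]
descend ([-5.7, -2.7, 12.3], [0.005, -0.0023, 0.0024])
0.15 s1 0.07552811603545329 arc 0.029550000000000007 end x -0.11456789604372962
0.2 s1 0.0705871261168934 arc 0.03940000000000002 end x -0.10962690612516973
0.25 s1 0.06564613619833352 arc 0.049250000000000016 end x -0.10468591620660987
```

>>> arm_command:
  slide:
    - [-6,-3,6]
    - [-6,-3,12]
    - [-6,-3,12]
    - [-6,-3,12]
    - [-10,-3,12]
    - [-14,-3,12]
    - [-18,-3,12]
    - [-22,-3,12]
    - [-26,-3,12]
    - [-28,-3,12]
  delta_rot:
    - [0.005,-0.002,0.002]
    - [0.005,-0.002,0.002]
    - [0.005,-0.002,0.002]
    - [0.005,-0.002,0.002]
    - [0.005,-0.002,0.002]
    - [0.005,-0.002,0.002]
    - [0.005,-0.002,0.002]
    - [0.005,-0.002,0.002]
    - [0.005,-0.002,0.002]
    - [0.005,-0.002,0.002]
  claw: [0.5,0.5,0.5,0.5,0.5,0.5,0.5,0.5,0.5,0.5]

```text
time_s: 3.42
position: [0.6373, 0.0683, 0.0004]
orientation: [0.788, 0.616, -0.002, -0.001]
ft_force: [-1.0, 0.7, 1.3]
opening: 0.501
```

```bash
python3 look.py 3 wrist; python3 - <<'E'
from path import *
p=w2b(.6225,0.0,-1.812)
h=hand(*p);print("contact pose",np.round(h,4));print(plan(h[0],h[1],.003,h[2]))
import cv2
a=cv2.imread('pics/wrist_3.png')[280:430,220:420];cv2.imwrite('pics/w3c.png',cv2.resize(a,None,fx=4,fy=4,interpolation=2))
E
```

```text
t 3.4167 p [6.373e-01 6.830e-02 4.000e-04] ang 1.328 z [-0.005 -0.001 -1.   ] f [-1.03  0.65  1.32] open 0.501 q [-0.31  0.9   0.29  1.64 -0.37  0.66 -0.07]
t 3.4667 p [6.373e-01 6.800e-02 4.000e-04] ang 1.3276 z [-0.005 -0.001 -1.   ] f [ 0.11 -0.54 -0.85] open 0.496 q [-0.31  0.9   0.29  1.64 -0.37  0.66 -0.07]
contact pose [0.6403 0.0723 1.3296]
([4.9, 1.9, -2.6], [-0.0049, 0.0024, -0.002])
```

View pics/w3c.png

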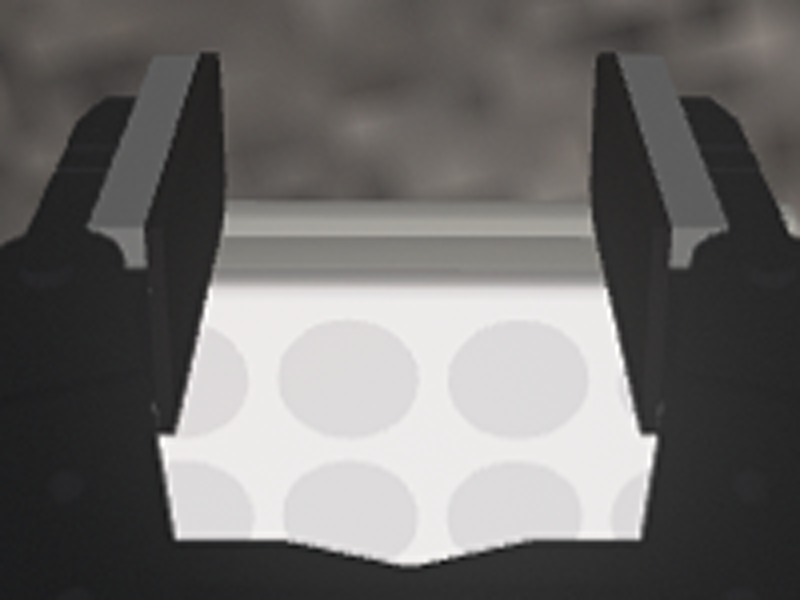

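```bash
cat > te.py <<'E'
import sys,pickle
from h import *
from path import w2b
def edge(tag,pts,z=.018):
    o=pickle.load(open(f"wrist_{tag}.pkl","rb"))
    P=wr(o,pts,z);R=Ro.from_quat(o['orientation']).as_matrix()
    print("tool frame mm",((P-o['position'])@R*1000).round(1).tolist())
    d=P[-1]-P[0];a=np.arctan2(d[1],d[0])-np.pi/2
    return P,a
E
python3 - <<'E'
from te import *
P,a=edge("3",[(220+220/4,280+283/4),(220+600/4,280+283/4)]);print(P,a)
P,a=edge("3",[(220+220/4,280+202/4),(220+600/4,280+202/4)],0);print(P)
P,a=edge("2",[(275,380),(372,380)]);print(P)
E
```

```text
tool frame mm [[-10.4, -20.8, -17.5], [-10.3, 19.8, -17.7]]
[[0.61470102 0.06326716 0.018     ]
 [0.65414414 0.05359301 0.018     ]] -1.8113168217587698
tool frame mm [[-12.0, -23.2, 0.6], [-11.9, 22.3, 0.3]]
[[0.61192726 0.06231778 0.        ]
 [0.65611799 0.05146494 0.        ]]
tool frame mm [[-36.9, -23.7, -3.8], [-37.1, 23.8, -3.6]]
[[0.61653211 0.06727705 0.018     ]
 [0.66264333 0.05591705 0.018     ]]
```

```bash
cat >> path.py <<'E'
def uni(p,segs,ds):
    """poses along unicycle path; segs list of (length, curvature)"""
    out=[];x,y,a=p
    S=sum(l for l,_ in segs);n=2000
    cur=[];st_=0
    fine=[]
    for l,k in segs:
        m=max(1,int(l/1e-4))
        for i in range(m):
            x+=l/m*np.cos(a+k*l/m/2);y+=l/m*np.sin(a+k*l/m/2);a+=k*l/m;st_+=l/m;fine.append((st_,x,y,a))
    fine=np.array(fine)
    for s in np.append(np.arange(ds,S-1e-9,ds),S): out.append(fine[min(len(fine)-1,np.searchsorted(fine[:,0],s-1e-9))])
    return out
E
python3 - <<'E'
from path import *
p=w2b(.6217,-.0049,-1.8135);print(np.round(p,4))
R=.17;a=abs(p[2]);s1=(p[1]-R*(1-np.cos(a)))/np.sin(a);print("s1",s1,"arc",R*a,"x end",p[0]+s1*np.cos(a)+R*np.sin(a))
for s,x,y,t in uni(p,[(.05,0)],.01):
    h=hand(x,y,t,lat=-.0024);print(round(s,3),plan(h[0],h[1],.003,h[2]))
E
```

```text
[-0.2131  0.0171 -0.1985]
s1 0.06979426346809749 arc 0.03374499999999998 x end -0.11111625336474766
0.01 ([-10.1, 0.0, -2.6], [-0.0049, 0.0024, -0.0005])
0.02 ([-20.1, 0.0, -2.5], [-0.0049, 0.0024, -0.0005])
0.03 ([-30.1, 0.0, -2.5], [-0.0049, 0.0024, -0.0005])
0.04 ([-40.1, 0.0, -2.5], [-0.0049, 0.0024, -0.0005])
0.05 ([-50.1, 0.0, -2.5], [-0.0049, 0.0024, -0.0005])
```

>>> arm_command:
  slide:
    - [-4,0,-2]
    - [-9,0,-2]
    - [-15,0,-2]
    - [-21,0,-2]
    - [-27,0,-2]
    - [-33,0,-2]
    - [-39,0,-2]
    - [-45,0,-2]
    - [-49,0,-2]
    - [-50,0,-2]
  delta_rot:
    - [-0.004,0.002,0]
    - [-0.004,0.002,0]
    - [-0.004,0.002,0]
    - [-0.004,0.002,0]
    - [-0.004,0.002,0]
    - [-0.004,0.002,0]
    - [-0.004,0.002,0]
    - [-0.004,0.002,0]
    - [-0.004,0.002,0]
    - [-0.004,0.002,0]
  claw: [0.5,0.5,0.5,0.5,0.5,0.5,0.5,0.5,0.5,0.5]

```text
time_s: 4.3
position: [0.6251, 0.019, 0.0025]
orientation: [0.788, 0.616, -0.001, -0.0]
ft_force: [-0.1, 0.5, -0.0]
opening: 0.497
```

```bash
python3 look.py 4 wrist top; python3 - <<'E'
import cv2,numpy as np
a=cv2.imread('pics/wrist_4.png')[280:430,220:420];b=cv2.imread('pics/top_4.png')[170:290,280:440]
a=cv2.resize(a,(400,300),interpolation=2);b=cv2.resize(b,(800,600),interpolation=2)
cv2.imwrite('pics/w4c.png',a);cv2.imwrite('pics/t4c.png',b)
E
```

```text
t 4.3 p [0.6251 0.019  0.0025] ang 1.3272 z [-0.001 -0.001 -1.   ] f [-0.1   0.5  -0.03] open 0.497 q [-0.23  0.87  0.28  1.69 -0.36  0.63  0.01]
t 4.35 p [0.6251 0.0192 0.0024] ang 1.3275 z [-0.001 -0.001 -1.   ] f [ 0.01 -0.9   0.13] open 0.499 q [-0.23  0.88  0.27  1.69 -0.36  0.63  0.01]
t 4.4 p [0.6251 0.0197 0.0023] ang 1.328 z [-0.001 -0.001 -1.   ] f [ 0.42 -0.22 -0.03] open 0.501 q [-0.23  0.88  0.27  1.69 -0.36  0.63  0.01]
```

View pics/w4c.png

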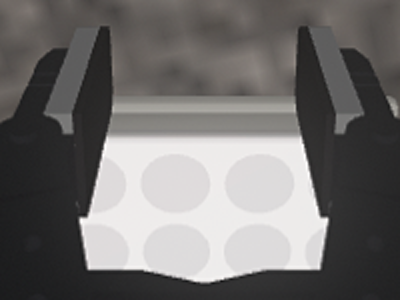

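View pics/t4c.png

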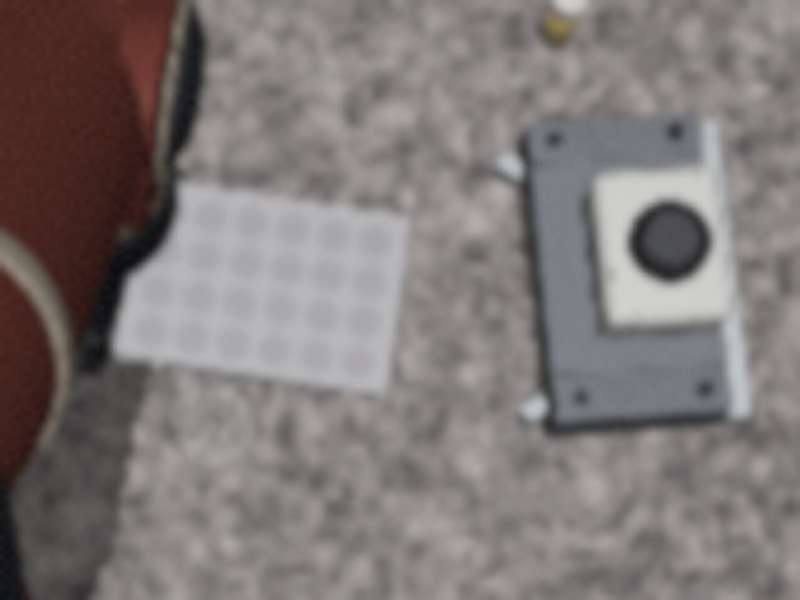

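The plate has stayed square against both pads. In the top crop its leading corners are (407,212) and (387,392), and the bridge mouth is still ahead. I'll refit the pose.

```bash
python3 - <<'E'
from m0 import *
from path import *
h=.018;a,b=.0635,.043
L=[(a,b,h),(a,-b,h),(-a,-b,h)]
q=cr([(408,212),(387,393),(112,359)],5,280,170)
p,res=fit([("top",L,q)],[.61,-.05,-1.8]);print("plate",p.round(4),res.round(2).tolist())
print("bridge frame",np.round(w2b(*p),4))
# hand-based
o=__import__('mv').readout.observe()
A=1.328-np.pi; e=np.array([np.cos(A),np.sin(A)]);n=np.array([-e[1],e[0]])
c=o['position'][:2]+e*.0745+n*.0024;print("hand-based",c,A,np.round(w2b(c[0],c[1],A),4))
B4=[(-.04,.07,.048),(.04,.07,.048),(.04,-.07,.048),(-.04,-.07,.048)]
q=cr([(527,120),(700,115),(727,417),(550,428)],5,280,170)
p,res=fit([("top",B4,q)],[.6,-.2,-1.6]);print("bridge",p.round(4),res.round(2).tolist())
E
```

```text
plate [ 0.6097 -0.0526 -1.785 ] [[-0.08, 0.1], [0.03, -0.05], [0.05, -0.04]]
bridge frame [-0.1649  0.0073 -0.17  ]
hand-based [ 0.60953912 -0.05318837] -1.813592653589793 [-0.1643  0.0071 -0.1986]
bridge [ 0.596  -0.2162 -1.6138] [[-0.13, 0.63], [0.13, 0.11], [0.19, -0.07], [-0.19, -0.63]]
```

```bash
python3 - <<'E'
from path import *
p=(-.1645,.0072,-.193)
for s,x,y,t in uni(p,[(.01,0),(.193*.28,1/.28),(.01,0)],.006):
    h=hand(x,y,t,lat=-.0024);print(round(s,3),np.round((x,y,t),4),plan(h[0],h[1],.003,h[2]))
E
```

```text
0.006 [-0.1586  0.006  -0.193 ] ([-5.8, -0.3, -0.7], [-0.0013, 0.0008, -0.0056])
0.012 [-0.1527  0.0049 -0.1859] ([-11.8, -0.8, -0.7], [-0.0013, 0.0008, -0.0127])
0.018 [-0.1468  0.0039 -0.1644] ([-17.9, -2.3, -0.6], [-0.0013, 0.0008, -0.0342])
0.024 [-0.1409  0.0029 -0.143 ] ([-24.0, -3.6, -0.6], [-0.0013, 0.0008, -0.0556])
0.03 [-0.1349  0.0021 -0.1215] ([-30.2, -4.8, -0.6], [-0.0013, 0.0008, -0.077])
0.036 [-0.129   0.0015 -0.1001] ([-36.3, -5.8, -0.6], [-0.0013, 0.0008, -0.0985])
0.042 [-0.123   0.0009 -0.0786] ([-42.5, -6.8, -0.6], [-0.0013, 0.0008, -0.1199])
0.048 [-0.117   0.0005 -0.0572] ([-48.7, -7.6, -0.6], [-0.0013, 0.0008, -0.1414])
0.054 [-0.111   0.0003 -0.0357] ([-55.0, -8.2, -0.6], [-0.0013, 0.0007, -0.1628])
0.06 [-1.05e-01  1.00e-04 -1.43e-02] ([-61.2, -8.8, -0.6], [-0.0013, 0.0007, -0.1843])
0.066 [-0.099   0.0001  0.    ] ([-67.3, -8.6, -0.6], [-0.0013, 0.0007, -0.1986])
0.072 [-0.093   0.0001  0.    ] ([-73.2, -7.5, -0.6], [-0.0013, 0.0007, -0.1986])
0.074 [-0.091   0.0001  0.    ] ([-75.2, -7.1, -0.6], [-0.0013, 0.0007, -0.1986])
```

>>> arm_command:
  slide:
    - [-6,0,0]
    - [-12,-1,0]
    - [-18,-2.3,0]
    - [-24,-3.6,0]
    - [-30,-4.8,0]
    - [-36,-5.8,0]
    - [-42.5,-6.8,0]
    - [-48.5,-7.6,0]
    - [-48.5,-7.6,0]
    - [-48.5,-7.6,0]
  delta_rot:
    - [0,0,-0.006]
    - [0,0,-0.013]
    - [0,0,-0.034]
    - [0,0,-0.056]
    - [0,0,-0.077]
    - [0,0,-0.099]
    - [0,0,-0.12]
    - [0,0,-0.141]
    - [0,0,-0.141]
    - [0,0,-0.141]
  claw: [0.5,0.5,0.5,0.5,0.5,0.5,0.5,0.5,0.5,0.5]

```text
time_s: 5.23
position: [0.6063, -0.0258, 0.0026]
orientation: [0.742, 0.67, -0.0, -0.0]
ft_force: [-0.2, 0.7, -0.3]
opening: 0.502
```

```bash
python3 look.py 5 wrist top; python3 - <<'E'
import cv2,numpy as np
a=cv2.imread('pics/wrist_5.png')[280:430,220:420];b=cv2.imread('pics/top_5.png')[170:270,320:440]
a=cv2.resize(a,(800,600),interpolation=2);b=cv2.resize(b,(720,600),interpolation=2)
cv2.imwrite('pics/w5c.png',a);cv2.imwrite('pics/t5c.png',b)
E
```

```text
t 5.2333 p [ 0.6063 -0.0258  0.0026] ang 1.4686 z [-0.001 -0.    -1.   ] f [-0.23  0.73 -0.3 ] open 0.502 q [-0.13  0.85  0.22  1.75 -0.31  0.58  0.18]
t 5.2833 p [ 0.6065 -0.025   0.0025] ang 1.4694 z [-0.001  0.    -1.   ] f [ 1.04  0.78 -0.9 ] open 0.5 q [-0.13  0.85  0.22  1.75 -0.31  0.58  0.18]
t 5.3333 p [ 0.6066 -0.0245  0.0025] ang 1.47 z [-0.001  0.    -1.   ] f [-0.57 -0.03 -1.11] open 0.498 q [-0.13  0.85  0.22  1.75 -0.31  0.58  0.18]
```

View pics/w5c.png

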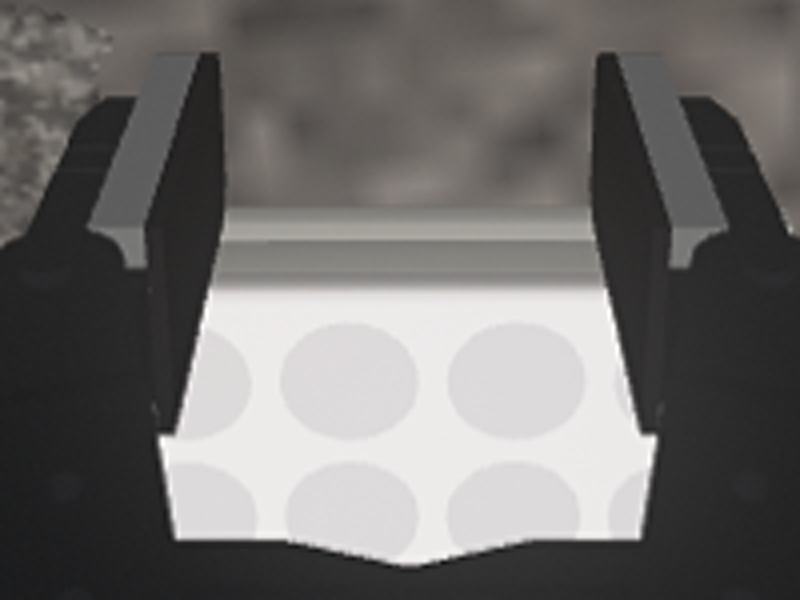

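View pics/t5c.png

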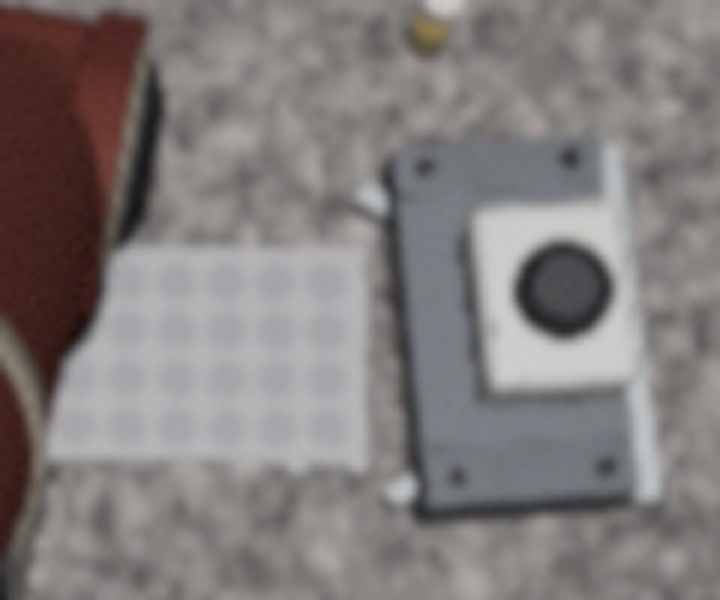

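```bash
python3 - <<'E'
from m0 import *
from path import *
h=.018;a,b=.0635,.043
L=[(a,b,h),(a,-b,h)]
q=cr([(365,248),(367,470)],6,320,170)
p,res=fit([("top",L,q)],[.6,-.09,-1.7]);print("plate",p.round(4),res.round(2).tolist())
print("bridge frame",np.round(w2b(*p),4))
o=__import__('mv').readout.observe()
A=1.470-np.pi; e=np.array([np.cos(A),np.sin(A)]);n=np.array([-e[1],e[0]])
c=o['position'][:2]+e*.0752+n*.0024;print("hand-based",c,A,np.round(w2b(c[0],c[1],A),4))
# compare in image: lane edges on table & at z=.018 over picture
im=cv2.imread("pics/top_5.png")[170:270,320:440];im=cv2.resize(im,(720,600),interpolation=2)
def dr(pts,col):
    W=[(*b2w(x,y,0)[:2],z) for x,y,z in pts]
    Q=((w2px("top",W)-[320,170]+.5)*6-.5).round().astype(int);cv2.polylines(im,[Q.reshape(-1,1,2)],False,col,1,cv2.LINE_AA)
for s in(1,-1):
    dr([(-.12,s*.048,0.018),(-.04,s*.048,.018)],(0,255,0))
    dr([(-.052,s*.048,0.02),(-.04,s*.048,.02),(-.04,s*.07,.02)],(0,0,255))
X=[]
for pp,col in((p,(255,0,0)),((c[0],c[1],A),(0,255,255))):
    cc,ss=np.cos(pp[2]),np.sin(pp[2])
    W=[(pp[0]+cc*x-ss*y,pp[1]+ss*x+cc*y,.018) for x,y in((a,b),(a,-b),(-a,-b),(-a,b),(a,b))]
    Q=((w2px("top",W)-[320,170]+.5)*6-.5).round().astype(int);cv2.polylines(im,[Q.reshape(-1,1,2)],False,col,1,cv2.LINE_AA)
cv2.imwrite("pics/t5o.png",im)
E
```

```text
plate [ 0.6001 -0.1011 -1.6748] [[-0.01, 0.36], [0.0, -0.35]]
bridge frame [-0.116  -0.0003 -0.0598]
hand-based [ 0.60141569 -0.0996059 ] -1.6715926535897931 [-0.1176  0.001  -0.0566]
```

View pics/t5o.png

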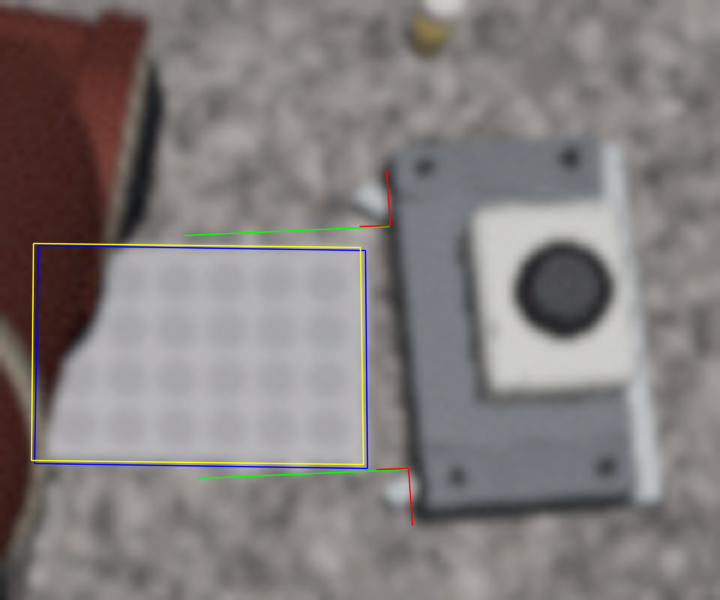

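Using the top camera for both, the plate sits at y≈0 mm in the lane with 0.06 rad still to turn. I'll finish the turn before the legs, then go straight.

```bash
python3 - <<'E'
from path import *
p=(-.117,.0002,-.058)
for s,x,y,t in uni(p,[(.058*.18,1/.18),(.0305,0)],.0052):
    h=hand(x,y,t,lat=-.0024,back=.0750);print(round(s,3),np.round((x,y,t),4),plan(h[0],h[1],.003,h[2]))
E
```

```text
0.005 [-0.1118 -0.     -0.029 ] ([-6.1, -2.8, -0.5], [-0.0006, -0.0002, -0.0276])
0.01 [-1.066e-01 -1.000e-04 -0.000e+00] ([-11.5, -4.7, -0.5], [-0.0006, -0.0002, -0.0566])
0.016 [-1.014e-01 -1.000e-04 -0.000e+00] ([-16.7, -4.4, -0.5], [-0.0006, -0.0002, -0.0566])
0.021 [-0.0962 -0.0001 -0.    ] ([-21.9, -4.2, -0.5], [-0.0006, -0.0002, -0.0566])
0.026 [-0.091  -0.0001 -0.    ] ([-27.1, -3.9, -0.5], [-0.0006, -0.0002, -0.0566])
0.031 [-0.0858 -0.0001 -0.    ] ([-32.3, -3.6, -0.5], [-0.0006, -0.0002, -0.0566])
0.036 [-0.0806 -0.0001 -0.    ] ([-37.4, -3.3, -0.5], [-0.0006, -0.0002, -0.0566])
0.041 [-0.0761 -0.0001 -0.    ] ([-41.9, -3.0, -0.5], [-0.0006, -0.0002, -0.0566])
```

>>> arm_command:
  slide:
    - [-3,-1.1,0]
    - [-6,-2.3,0]
    - [-9,-3.4,0]
    - [-12,-4.3,0]
    - [-17,-4.2,0]
    - [-22,-4,0]
    - [-27,-3.8,0]
    - [-32,-3.6,0]
    - [-32,-3.6,0]
    - [-32,-3.6,0]
  delta_rot:
    - [0,0,-0.012]
    - [0,0,-0.027]
    - [0,0,-0.042]
    - [0,0,-0.057]
    - [0,0,-0.057]
    - [0,0,-0.057]
    - [0,0,-0.057]
    - [0,0,-0.057]
    - [0,0,-0.057]
    - [0,0,-0.057]
  claw: [0.5,0.5,0.5,0.5,0.5,0.5,0.5,0.5,0.5,0.5]

```text
time_s: 6.17
position: [0.5995, -0.0573, 0.0025]
orientation: [0.723, 0.691, -0.001, -0.0]
ft_force: [-0.2, -0.6, -0.6]
opening: 0.504
```

```bash
python3 look.py 6 wrist top scene; python3 - <<'E'
import cv2,numpy as np
a=cv2.imread('pics/wrist_6.png')[280:430,220:420];b=cv2.imread('pics/top_6.png')[170:270,320:440];c=cv2.imread('pics/scene_6.png')[190:310,300:460]
a=cv2.resize(a,(400,300),interpolation=2);b=cv2.resize(b,(720,600),interpolation=2)
cv2.imwrite('pics/w6c.png',a);cv2.imwrite('pics/t6c.png',b);cv2.imwrite('pics/s6c.png',cv2.resize(c,(800,600),interpolation=2))
E
```

```text
t 6.1667 p [ 0.5995 -0.0573  0.0025] ang 1.5255 z [-0.001 -0.001 -1.   ] f [-0.2  -0.6  -0.58] open 0.504 q [-0.06  0.84  0.2   1.76 -0.28  0.57  0.26]
t 6.2167 p [ 0.5996 -0.0566  0.0025] ang 1.5263 z [-0.001 -0.    -1.   ] f [0.53 0.45 0.22] open 0.503 q [-0.06  0.84  0.2   1.76 -0.28  0.57  0.26]
t 6.2667 p [ 0.5997 -0.0562  0.0025] ang 1.5268 z [-0.001  0.    -1.   ] f [-0.39 -0.24 -0.22] open 0.5 q [-0.06  0.84  0.2   1.76 -0.28  0.57  0.26]
t 6.3167 p [ 0.5996 -0.056   0.0025] ang 1.5271 z [-0.001  0.    -1.   ] f [ 0.32  0.15 -0.73] open 0.501 q [-0.06  0.84  0.2   1.76 -0.28  0.57  0.26]
```

View pics/w6c.png

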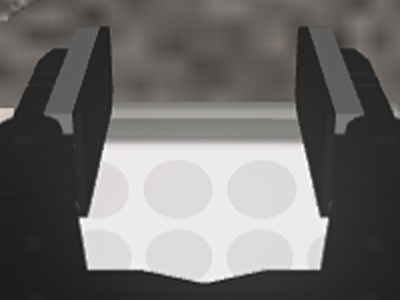

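View pics/t6c.png

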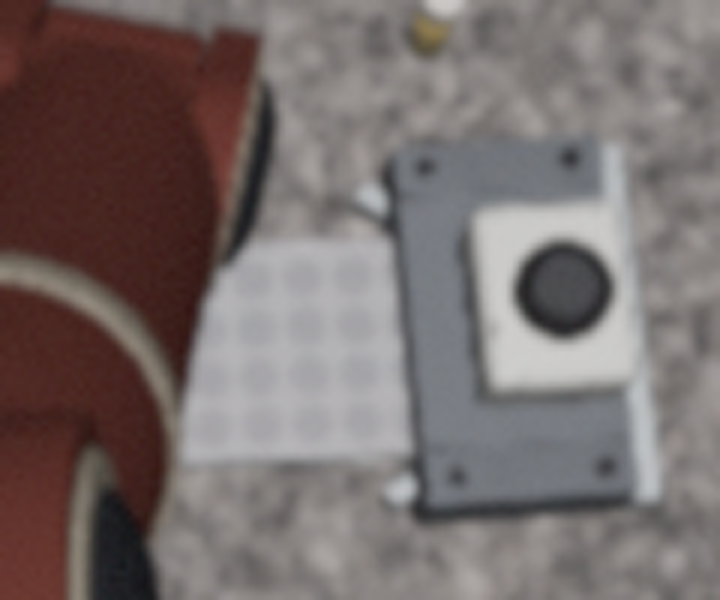

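View pics/s6c.png

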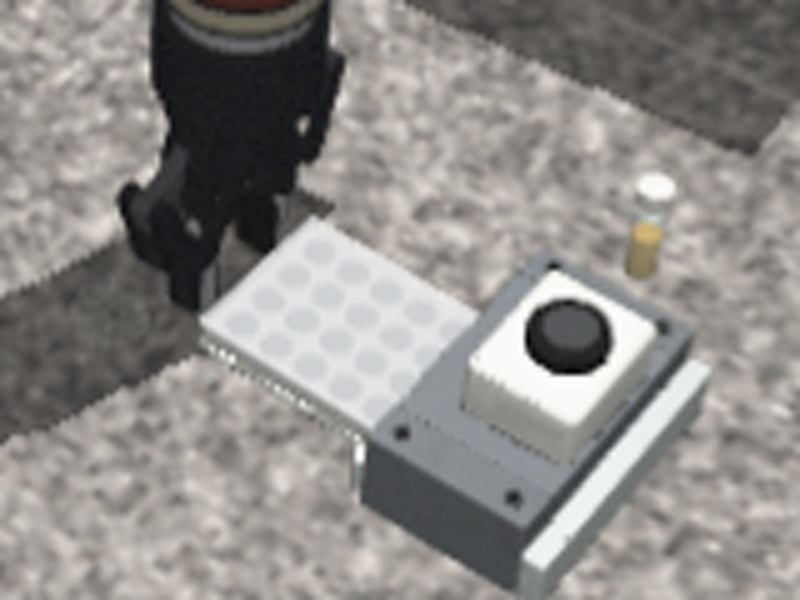

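The plate's nose is inside the mouth, roughly centred: about 4 mm clear on the far side and 5 mm on the near, with yaw within about 0.02 rad. On straight in.

```bash
python3 - <<'E'
from path import *
from mv import readout
o=readout.observe();print(np.round(w2b(o['position'][0],o['position'][1],1.527-np.pi),4))
for x in(-.085,-.07,-.055,-.04,-.03,-.0235,-.0215):
    h=hand(x,-.000,0,lat=-.0024,back=.0745);print(x,plan(h[0],h[1],.003,h[2]))
E
```

```text
[-0.1611 -0.0027  0.0004]
-0.085 ([-1.6, 0.3, -0.5], [-0.0009, -0.0002, 0.0006])
-0.07 ([-16.6, 0.3, -0.5], [-0.0009, -0.0002, 0.0006])
-0.055 ([-31.6, 0.3, -0.6], [-0.0009, -0.0002, 0.0006])
-0.04 ([-46.6, 0.2, -0.6], [-0.0009, -0.0002, 0.0006])
-0.03 ([-56.6, 0.2, -0.6], [-0.0009, -0.0002, 0.0006])
-0.0235 ([-63.1, 0.2, -0.6], [-0.0009, -0.0002, 0.0006])
-0.0215 ([-65.1, 0.2, -0.6], [-0.0009, -0.0002, 0.0006])
```

>>> arm_command:
  slide:
    - [-5,0,0]
    - [-10,0,0]
    - [-16,0,0]
    - [-22,0,0]
    - [-28,0,0]
    - [-34,0,0]
    - [-40,0,0]
    - [-46,0,0]
    - [-52,0,0]
    - [-52,0,0]
  delta_rot:
    - [0,0,0]
    - [0,0,0]
    - [0,0,0]
    - [0,0,0]
    - [0,0,0]
    - [0,0,0]
    - [0,0,0]
    - [0,0,0]
    - [0,0,0]
    - [0,0,0]
  claw: [0.5,0.5,0.5,0.5,0.5,0.5,0.5,0.5,0.5,0.5]

```text
time_s: 7.15
position: [0.5971, -0.1107, 0.0026]
orientation: [0.723, 0.69, -0.001, 0.0]
ft_force: [-0.2, -0.2, 0.5]
opening: 0.498
```

```bash
python3 look.py 7 wrist; python3 - <<'E'
import cv2
from path import *
from mv import readout
o=readout.observe();print(np.round(w2b(o['position'][0],o['position'][1],0),4))
for x in(-.0235,-.0215):
    h=hand(x,-.000,0,lat=-.0024,back=.0745);print(x,plan(h[0],h[1],.003,h[2]))
a=cv2.imread('pics/wrist_7.png')[280:430,220:420]
cv2.imwrite('pics/w7c.png',cv2.resize(a,(800,600),interpolation=2))
E
```

```text
t 7.15 p [ 0.5971 -0.1107  0.0026] ang 1.5243 z [-0.001 -0.002 -1.   ] f [-0.24 -0.19  0.51] open 0.498 q [ 0.03  0.85  0.19  1.75 -0.26  0.57  0.33]
t 7.2 p [ 0.5972 -0.1097  0.0025] ang 1.525 z [-0.001 -0.001 -1.   ] f [-0.37  0.22 -0.49] open 0.497 q [ 0.03  0.85  0.19  1.75 -0.26  0.57  0.33]
[-0.1072 -0.0027  1.615 ]
-0.0235 ([-9.2, 0.3, -0.5], [-0.0007, 0.001, -0.0016])
-0.0215 ([-11.2, 0.3, -0.4], [-0.0007, 0.001, -0.0016])
```

View pics/w7c.png

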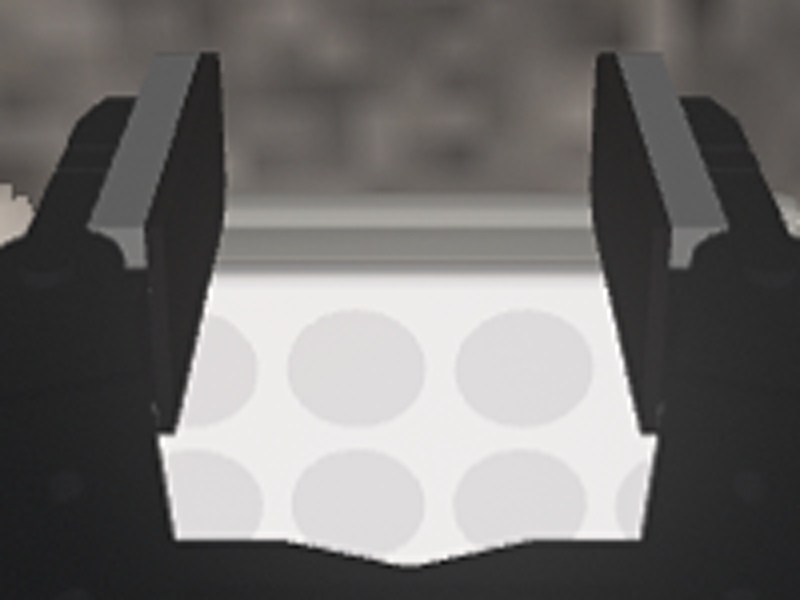

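>>> arm_command:
  slide:
    - [-2,0,0]
    - [-4,0,0]
    - [-6,0,0]
    - [-7.5,0,0]
    - [-9,0,0]
    - [-10,0,0]
    - [-11,0,0]
    - [-11,0,0]
  delta_rot:
    - [0,0,0]
    - [0,0,0]
    - [0,0,0]
    - [0,0,0]
    - [0,0,0]
    - [0,0,0]
    - [0,0,0]
    - [0,0,0]
  claw: [0.5,0.5,0.5,0.5,0.5,0.5,0.5,0.5]

```text
time_s: 7.87
position: [0.5968, -0.1191, 0.0024]
orientation: [0.722, 0.691, -0.0, -0.0]
ft_force: [-1.3, 1.1, 1.0]
opening: 0.499
```

```bash
python3 mv.py; python3 - <<'E'
from path import *
from mv import readout
o=readout.observe();print(np.round(w2b(o['position'][0],o['position'][1],0),4))
E
```

```text
t 7.8667 p [ 0.5968 -0.1191  0.0024] ang 1.5268 z [-0.001  0.    -1.   ] f [-1.31  1.08  0.98] open 0.499 q [ 0.05  0.85  0.19  1.74 -0.26  0.58  0.35]
[-0.0979 -0.0027  1.615 ]
```

>>> arm_command:
  slide:
    - [-1,0,0]
    - [-2,0,0]
    - [-3,0,0]
    - [-3,0,0]
  delta_rot:
    - [0,0,0]
    - [0,0,0]
    - [0,0,0]
    - [0,0,0]
  claw: [0.5,0.5,0.5,0.5]

```text
time_s: 8.2
position: [0.5967, -0.1192, 0.0024]
orientation: [0.722, 0.692, 0.001, -0.002]
ft_force: [0.1, 5.2, 2.3]
opening: 0.501
```

```bash
python3 look.py 8 wrist scene top;  python3 - <<'E'
import cv2
from path import *
from mv import readout
o=readout.observe();print(np.round(w2b(o['position'][0],o['position'][1],0),4))
a=cv2.imread('pics/wrist_8.png')[280:430,220:420]
cv2.imwrite('pics/w8c.png',cv2.resize(a,(400,300),interpolation=2))
c=cv2.imread('pics/scene_8.png')[200:320,320:480]
cv2.imwrite('pics/s8c.png',cv2.resize(c,(800,600),interpolation=2))
E
```

```text
t 8.2 p [ 0.5967 -0.1192  0.0024] ang 1.5284 z [-0.002  0.004 -1.   ] f [0.06 5.22 2.31] open 0.501 q [ 0.05  0.85  0.18  1.74 -0.26  0.58  0.35]
t 8.25 p [ 0.5967 -0.1192  0.0024] ang 1.5286 z [-0.002  0.004 -1.   ] f [-0.81  5.07  2.06] open 0.501 q [ 0.05  0.85  0.18  1.74 -0.26  0.58  0.35]
t 8.3 p [ 0.5967 -0.1192  0.0024] ang 1.5285 z [-0.002  0.004 -1.   ] f [-0.6   5.79  2.76] open 0.499 q [ 0.05  0.85  0.18  1.74 -0.26  0.58  0.35]
t 8.35 p [ 0.5967 -0.1193  0.0024] ang 1.5285 z [-0.002  0.004 -1.   ] f [-0.29  5.26  2.  ] open 0.5 q [ 0.05  0.85  0.18  1.74 -0.26  0.58  0.35]
[-0.0977 -0.0028  1.615 ]
```

View pics/w8c.png

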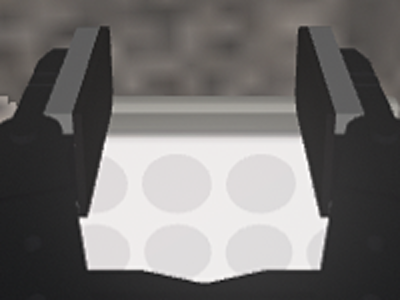

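View pics/s8c.png

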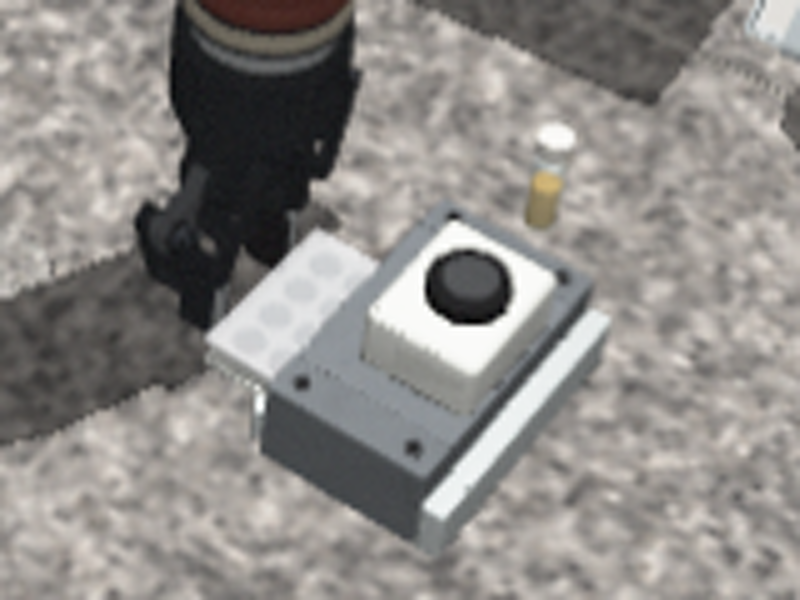

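Hand stopped at bridge x = -97.7 mm (predicted contact is -98.0) with about 5 N building: the plate is against the stop. One light extra press to square it, then I'll back straight off.

>>> arm_command:
  slide:
    - [-1,0,0]
    - [-2,0,0]
    - [-2,0,0]
    - [-2,0,0]
  delta_rot:
    - [0,0,0]
    - [0,0,0]
    - [0,0,0]
    - [0,0,0]
  claw: [0.5,0.5,0.5,0.5]

```text
time_s: 8.68
position: [0.5965, -0.1193, 0.0024]
orientation: [0.722, 0.692, 0.001, -0.003]
ft_force: [-1.4, 7.3, 2.6]
opening: 0.498
```

>>> arm_command:
  slide:
    - [2,0,0]
    - [5,0,0]
    - [10,0,0]
    - [20,0,0]
    - [35,0,0]
    - [50,0,0]
    - [60,0,0]
    - [60,0,-40]
    - [60,0,-80]
    - [60,0,-110]
  delta_rot:
    - [0,0,0]
    - [0,0,0]
    - [0,0,0]
    - [0,0,0]
    - [0,0,0]
    - [0,0,0]
    - [0,0,0]
    - [0,0,0]
    - [0,0,0]
    - [0,0,0]
  claw: [0.5,0.5,0.5,0.5,0.5,0.5,0.5,0.5,0.5,0.5]

```text
time_s: 9.52
position: [0.6, -0.0643, 0.1145]
orientation: [0.722, 0.691, -0.0, 0.001]
ft_force: [0.8, 0.3, -0.2]
opening: 0.496
```

```bash
python3 look.py 9 wrist scene top;  python3 - <<'E'
import cv2
c=cv2.imread('pics/scene_9.png')[200:320,320:480]
cv2.imwrite('pics/s9c.png',cv2.resize(c,(800,600),interpolation=2))
c=cv2.imread('pics/top_9.png')[170:270,320:440]
cv2.imwrite('pics/t9c.png',cv2.resize(c,(720,600),interpolation=2))
E
```

```text
t 9.5167 p [ 0.6    -0.0643  0.1145] ang 1.527 z [ 0.001 -0.001 -1.   ] f [ 0.84  0.3  -0.18] open 0.496 q [-0.09  0.68  0.26  1.7  -0.23  0.79  0.23]
t 9.5667 p [ 0.604  -0.0653  0.1208] ang 1.5265 z [ 0.013 -0.002 -1.   ] f [ 0.61 -0.24  3.13] open 0.501 q [-0.09  0.68  0.26  1.69 -0.23  0.79  0.23]
t 9.6167 p [ 0.6035 -0.0653  0.1182] ang 1.5264 z [ 0.012 -0.002 -1.   ] f [ 1.29 -0.05  0.14] open 0.501 q [-0.09  0.68  0.26  1.7  -0.23  0.78  0.23]
t 9.6667 p [ 0.6014 -0.0647  0.1154] ang 1.5266 z [ 0.006 -0.001 -1.   ] f [ 0.14 -0.41  0.16] open 0.5 q [-0.09  0.68  0.26  1.7  -0.23  0.78  0.23]
```

View pics/s9c.png

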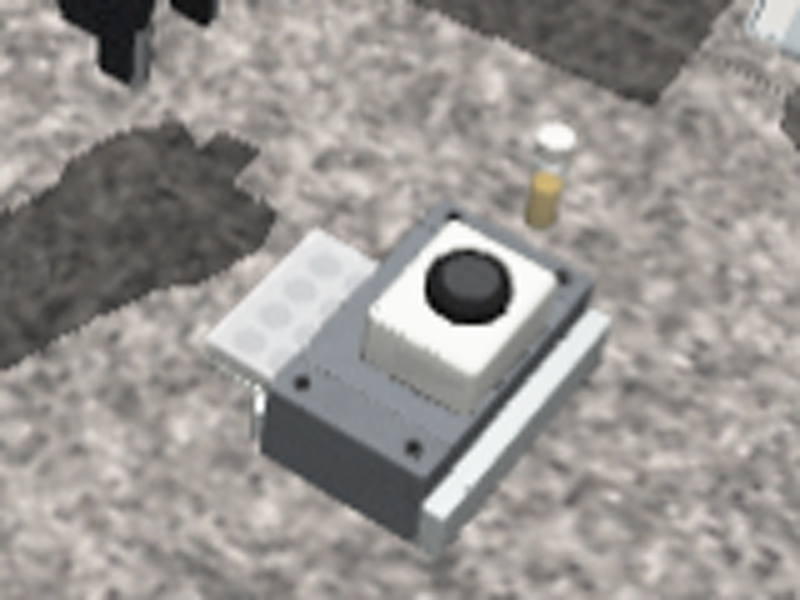

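View pics/t9c.png

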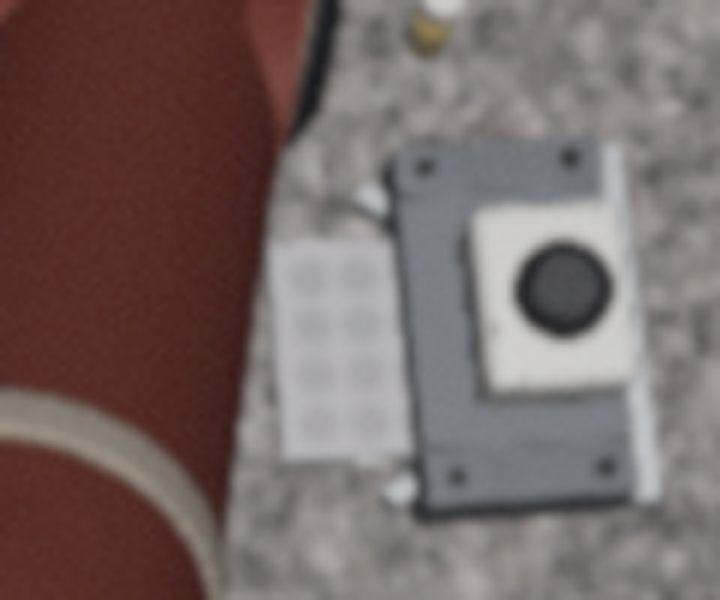

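View pics/wrist_9.png

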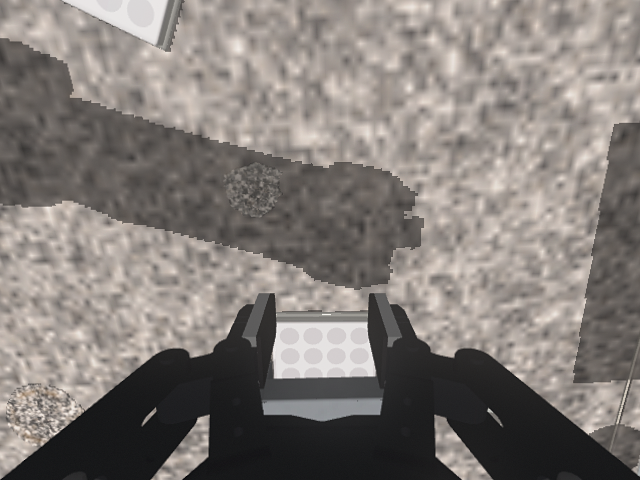

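The plate is under the roof with two well columns outside, its trailing edge at top crop (273,240) to (287,460). I'll move the hand well clear for a final measurement.

>>> arm_command:
  slide:
    - [30,0,-10]
    - [60,0,-20]
    - [90,0,-30]
    - [120,0,-40]
    - [120,0,-40]
    - [120,0,-40]
    - [120,0,-40]
    - [120,0,-40]
  delta_rot:
    - [0,0,0]
    - [0,0,0]
    - [0,0,0]
    - [0,0,0]
    - [0,0,0]
    - [0,0,0]
    - [0,0,0]
    - [0,0,0]
  claw: [0.5,0.5,0.5,0.5,0.5,0.5,0.5,0.5]

```text
time_s: 10.33
position: [0.6038, 0.0535, 0.1512]
orientation: [0.723, 0.69, -0.002, -0.001]
ft_force: [0.4, -0.0, 0.3]
opening: 0.495
```

```bash
python3 look.py 10 scene top;  python3 - <<'E'
from m0 import *
from path import *
import cv2
a=cv2.imread("pics/top0.png").astype(int);b=cv2.imread("pics/top_10.png");d=np.abs(a-b).max(2)
im=b[185:255,340:440].copy();S=8
im=cv2.resize(im,None,fx=S,fy=S,interpolation=2)
cv2.imwrite("pics/t10c.png",im)
def dr(pts,col):
    W=[(*b2w(x,y,0)[:2],z) for x,y,z in pts]
    Q=((w2px("top",W)-[340,185]+.5)*S-.5).round().astype(int);cv2.polylines(im,[Q.reshape(-1,1,2)],False,col,1,cv2.LINE_AA)
for y in (0,):
    dr([(-.04,y+.043,.018),(-.087,y+.043,.018),(-.087,y-.043,.018),(-.04,y-.043,.018)],(0,255,0))
cv2.imwrite("pics/t10o.png",im)
E
```

```text
t 10.3333 p [0.6038 0.0535 0.1512] ang 1.5241 z [-0.003 -0.002 -1.   ] f [ 0.36 -0.05  0.26] open 0.495 q [-0.3   0.65  0.29  1.66 -0.22  0.88  0.03]
t 10.3833 p [0.604  0.0535 0.1514] ang 1.5238 z [-0.003 -0.001 -1.   ] f [ 0.13 -0.34  1.44] open 0.501 q [-0.3   0.65  0.29  1.66 -0.22  0.88  0.03]
t 10.4333 p [0.6042 0.0536 0.1517] ang 1.5238 z [-0.002 -0.001 -1.   ] f [-0.68  0.18 -0.49] open 0.503 q [-0.3   0.65  0.29  1.66 -0.22  0.88  0.03]
```

View pics/t10c.png

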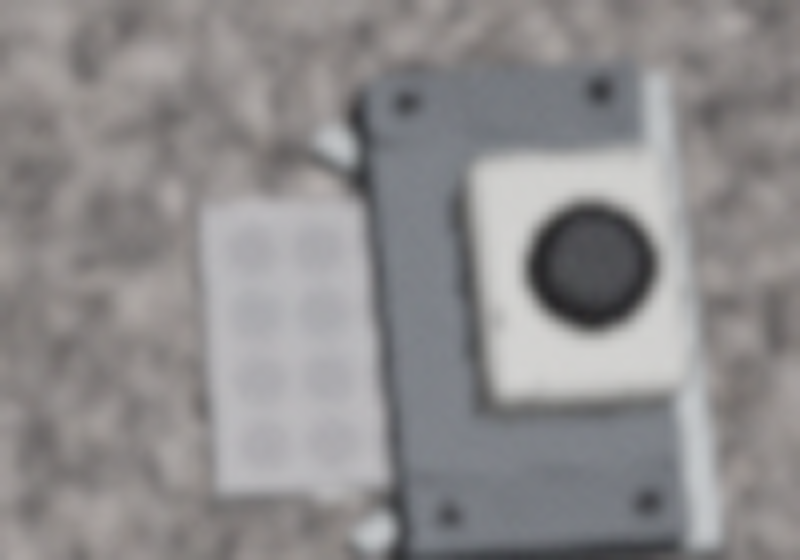

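View pics/t10o.png

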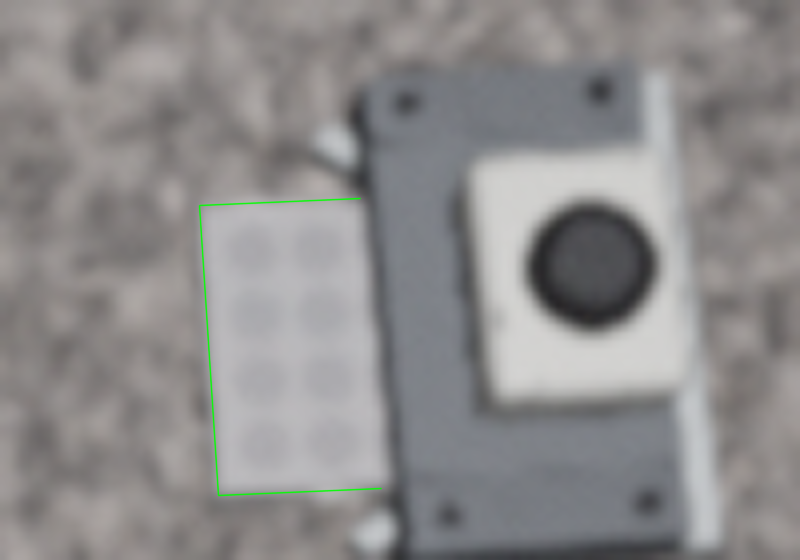

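View pics/top_10.png

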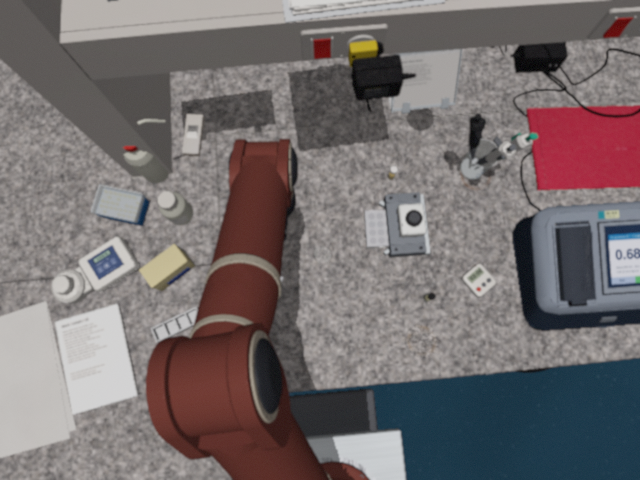

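View pics/scene_10.png

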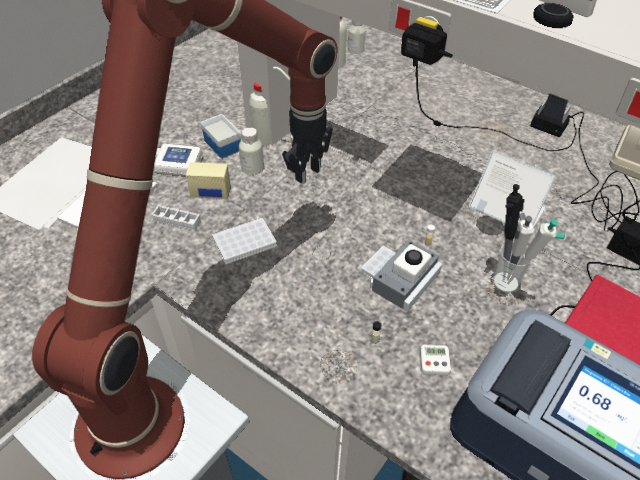

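```bash
python3 -c "
from plant import ticket
print(ticket.hand_in())"
```

```text
the job is handed in; nothing more can be done
None
```

The plate is home: it is under the bridge, between the legs, with its leading edge against the stop bar. I handed the job in at about 10.4 s of the 61 s allowed.

**What I did:** I took the farther of the two plates, 0.62 m from the base against 0.49 m for the other. I pushed its trailing short face with both half-open fingertips. The path was straight, then a gentle arc to take out the 0.2 rad skew, then straight between the legs. I pressed it onto the stop with about 7 N, backed straight off and raised the hand clear.

**Last checks:**
- **Stop contact:** the hand stopped at bridge x = −97.7 mm against a predicted −98.0 mm. Two further small presses raised the force from about 5 N to 7 N with no movement.
- **Final position:** in the last top picture the visible outline agrees with the predicted home position to within about 1 mm and 0.01 rad.
- **Other things:** the vials, bottle, box, timer and the other plate look where they were in the first pictures. The cuvette rack is partly hidden by the arm in the top view but looks unmoved in the scene view. The hand is about 0.15 m up and some 0.17 m from the bridge.

**Disagreements:**
- The top and scene cameras differed by about 1–3 mm and 0.015 rad on the bridge's pose. I used the top camera's.
- Partway through, the top-camera fit gave the plate's yaw 0.03 rad off the hand's reading. The two later agreed.
- The plate slid about 1 mm sideways along the pads on the way in, which did no harm.

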